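# Try the folding lid stay of the capsule chest

## Task

The folding stay on the capsule chest has just been fitted, so try it out: raise the lid by its front tongue until the stay locks straight, and let go so that the lid stands open by itself. Then break the stay at its knee with the wooden knob, and lower the lid until it is fully shut, without letting it slam. Leave the things standing around it where they are.

Things in the scene. Friction and masses are not known exactly. Their poses are not given: they have to be found in the camera images.
- chest: low wooden capsule chest, screwed to the shelf, 160 (x) x 200 (y) mm, rim 90 mm high, with a flat lid 165 x 204 mm, 12 mm thick, hinged along the far rim, and a steel folding stay of two links on its -y side. Origin: centre of its underside; x points from front to hinge, z up. Hinge axis: along the chest's y at x = +80, z = 90 mm (the lid's underside).
- handle (a point): grip point of the lid's dark wooden tongue: 24 mm wide (along y), 12 thick, it sticks out 47 mm from the middle of the lid's front edge in the lid's plane. The point is 195 mm from the hinge axis, 6 mm above the lid's underside (mid-thickness), 17 mm short of the tongue's end. Lid shut: level, towards chest -x, top 102 mm above the shelf; lid open: pointing up. x to the hinge, z out of the lid's top.
- knob (a point): centre of the dark wooden knob on the stay's knee: a cylinder 22 mm across, 50 long, along chest y, on a stalk, 80 mm outside the lid's side (chest y = -182 mm). It swings on a 102 mm radius about chest x = -60, z = 60 mm: lid shut x = 41, z = 75; locked x = -7, z = 147. Pushed from locked along this arc (down and to +x, 2 to 10 N, slowly) it breaks the stay and lowers the lid; let go within 30 mm it snaps back.
- lid (a joint): lid angle, rad: 0 shut, grows as it rises, 1.39 (80 degrees) with the stay locked, 1.40 at most. The hinge is stiff (0.18 N m) and damped, so the 0.4 kg lid stays roughly where it is left or sinks slowly, and below about 0.8 it can be pressed shut from above. Above about 1.35 a spring in the knee pulls the stay straight and locks it by itself.
- knee (a joint): angle of the stay's knee, rad: 0 folded with the lid shut, 2.85 straight, 2.97 locked (a little past straight, on its stop, bowed up and towards the robot). While it is locked, pressing on the lid does not bring it down.
- caddy: plain wooden caddy, a bystander: a block box 120 (x) x 140 (y) mm, 95 mm high with a fixed flat lid and a small round knob on top, total 113 mm; no hinge, no stay. Origin at the centre of its underside.
- descaler: black plastic descaling-kit box, a bystander: 70 x 110 mm, 150 mm high, with a round twist cap on top, total 172 mm. Origin at the centre of its underside.
- jug: glass milk jug with a handle, a bystander: rim 90 mm across, 120 mm high. Origin at the centre of its underside.
- tower: wooden capsule tower, a bystander: square column 50 mm on a round turntable base 120 mm across, 192 mm high, capsules in its faces. Origin at the centre of its underside.

How it is judged (in metres and radians):
On the way, in this order (a step that is already met when the one before it is completed fails the run):
1. the lid stands open with the stay locked past straight and the gripper off the chest (value of joint knee above 2.9 rad and value of joint lid above 1.3 rad and contact force between the fingers and chest below 0.3 N), for 0.4 s.
2. the stay's knee is broken (value of joint knee below 2.2 rad), for 0.1 s.
At the end, for the whole second after the job is handed in: The lid is shut (within 0.05 rad, about 10 mm at the tongue) and at rest, and the four bystanders stand where they stood, within 20 mm and upright within 10 degrees (value of joint lid below 0.05 rad and velocity of joint lid between -0.05 and 0.05 rad/s and distance of each of caddy, descaler, jug, tower from where it was at the start of the episode below 0.02 m and angle between each of caddy, descaler, jug, tower's own z axis and vertical below 0.175 rad); the robot touches nothing.
It fails at once if the lid slams: it comes down the last 0.3 rad faster than 2.5 rad/s (0.5 m/s at the tongue) (value of joint lid below 0.3 rad and velocity of joint lid below -2.5 rad/s).
It fails at once if a bystander is moved more than 20 mm or tipped more than 10 degrees (distance of any of caddy, descaler, jug, tower from where it was at the start of the episode above 0.02 m or angle between any of caddy, descaler, jug, tower's own z axis and vertical above 0.175 rad).
It also fails if it takes over 64 s, if anything falls off the work surface, if the arm or the gripper's body presses on something with over 40 N, if the wrist force passes 120 N, or if a joint passes its speed limit or range.

## Robot

A 6-joint arm with a two-finger parallel gripper is mounted at the origin on the work surface. World frame = base frame: x ahead of the robot, y to its left, z up, the work surface at z = 0. Lengths are in mm, angles in rad, forces in N, time in s.
With the tool pointing down it reaches from about 350 to 875 mm from the base axis. Payload 4.2 kg.
Tool frame: the origin (TCP) lies at the very end of the fingers, on their centre line; the grasp point (between the pads) lies 19 mm behind it (pinch_z is the distance from the TCP to the grasp point, in mm); z points along the fingers, y is the line along which they close (so a half turn about z gives the same grasp; the last joint's range is limited). The gripper opens to 85 mm and grips with 20 to 120 N. Pads are 22 mm wide; open, the fingers measure 114 mm over their backs; the gripper's body (76 mm by 85 mm) begins 54 mm behind the grasp point. The pads swing forward as they close: fully open they stand 13 mm farther back than shut.
Start: joints at [-1.079, 0.385, 0.008, 0, -1.194, -0.259], TCP at [144.207, -608.115, 231.312] pointing down, gripper open.
Joint ranges: [-3.14, 3.14], [-1.21, 2.06], [-1.07, 1.41], [-3.16, 2.05], [-2.99, -0.16], [-3.1, 3.1]. Speed limits (rad/s): [2.79, 2.79, 3.14, 3.14, 3.14, 3.14].

## Interface

Orientations are given as a unit quaternion [x, y, z, w].
In Python, from bench import * gives the robot as it stands.
- The arm moves only by the tool arm_command, never from a script. Its argument "steps" is one flat list of numbers, 4 for each row, row after row: the shift along the tool's x, y, z in m, then the turn about the tool's z in rad. In form: [tx, ty, tz, roll, tx, ty, tz, roll, ...]. A call has 1 to 20 rows; each row shifts and turns the commanded pose from where the row before left it, along the tool's axes as they then stand; what a row does not reach is not made up. A row lasts 1/8 s, in which the tool goes at most 62.5 mm and 10.7 degrees, less where a joint would pass 70% of its speed; a pose out of reach is approached as far as the arm can. A call with a gripper value outside its range is refused whole. "grip" is the finger opening in m, from 0 to 0.0854, set as the call begins (left out, the last holds). The fingers move at their own pace and stop on an object; the grip force is fixed at half the most. Time passes only in rows, so rows that do not move let the fingers close. It gives the time, the measured TCP pose, the force, the opening and the grip force at its end, in the units of the state.
- read_state(): the state, without advancing time (a new reading comes with each control period).
- get_image(name): name is "scene" or "top"; returns the picture (384x512x3 uint8, red, green, blue); there is no depth.
- get_calibration(name): a dict with "camera_matrix" (3x3 intrinsics, pixels), "cam_to_world" (4x4, takes a point from camera to world coordinates). Camera axes: x right, y down, z forward; pixel columns grow to the right and rows downward; lengths in mm; the calibration is good to about 2 mm. A picture is of the moment at which its call begins. get_calibration takes no time and is no camera call.
- job_done(): hands the job in; it is judged then, once.
The state is a dict: "clock": time; "joints": joint angles; "joint_vel": joint speeds; "joint_efforts": joint torques, N m; "position": TCP position; "ee_rot": TCP orientation; "contact_force": force on the tool from outside, world axes, zero at the start; "wrist_torque": the same for the moment, N m; "gripper_width": finger opening in mm; "grasp_force": force on a finger pad.
Only numpy, scipy, OpenCV 4.12 (cv2) and the standard library are available. Lean on these libraries where they do the work, as an engineer would, in place of code of your own. Each camera call takes 0.05 s, during which the arm holds its last target. There are 200 camera calls.

## Working session

There is one attempt and no reset: what is moved stays moved. The work goes in short steps, Python scripts to look and compute and a tool call to move; the robot and the scene stay as the last step left them, time stands still between calls to the robot, and variables do not carry over. Pictures are saved under pics/ and viewed, at most 10 in all, crops included, and the job is handed in when it is done.

Besides the shell and the picture viewer there is one more tool, called after "Call:" as name(argument=value, ...) on one line, values as JSON. arm_command: Moves the arm, as the interface text tells. Its arguments: {"type":"object","properties":{"steps":{"type":"array","items":{"type":"number"}},"grip":{"type":"number"}},"required":["steps"]}

```bash
mkdir -p pics
python3 - <<'E'
from bench import *
import cv2
for n in("scene","top"):
    cv2.imwrite(f"pics/{n}0.png",get_image(n)[:,:,::-1]); c=get_calibration(n); print(n,c["camera_matrix"],c["cam_to_world"])
print(read_state())
E
```

```text
scene [[393.38978008   0.         260.4841085 ]
 [  0.         393.38978008 197.3605224 ]
 [  0.           0.           1.        ]] [[ 7.59424837e-02  7.17873770e-01 -6.92018778e-01  1.34967861e+03]
 [ 9.96997935e-01 -4.41621629e-02  6.35989114e-02 -7.33914167e+01]
 [ 1.50949442e-02 -6.94771152e-01 -7.19072450e-01  9.33366451e+02]
 [ 0.00000000e+00  0.00000000e+00  0.00000000e+00  1.00000000e+00]]
top [[347.39677956   0.         256.79393656]
 [  0.         347.39677956 191.13203943]
 [  0.           0.           1.        ]] [[ 9.46438984e-03 -9.91738597e-01  1.27925682e-01  4.06724835e+02]
 [-9.99904854e-01 -8.10225080e-03  1.11640952e-02  3.26639058e+00]
 [-1.00353782e-02 -1.28019172e-01 -9.91720920e-01  1.01570955e+03]
 [ 0.00000000e+00  0.00000000e+00  0.00000000e+00  1.00000000e+00]]
{'clock': 0.1, 'joints': array([-1.07937991e+00,  3.85501811e-01,  6.75632183e-03, -4.16091058e-04,
       -1.19398910e+00, -2.58586411e-01]), 'joint_vel': array([-0.00153025, -0.00140305,  0.00288329,  0.00154488,  0.00106078,
       -0.0007466 ]), 'joint_efforts': array([-1.10969195e-03, -3.93318307e+01,  1.88929957e+01,  4.19803664e+00,
       -2.59177548e-03,  1.03446399e-05]), 'position': array([ 144.09246324, -607.63133689,  230.31798487]), 'ee_rot': array([-1.16075956e-01,  9.93239848e-01,  9.72612844e-04, -1.75030374e-04]), 'contact_force': array([-0.44203577,  0.31969299, -0.01525312]), 'wrist_torque': array([0.0011539 , 0.03100352, 0.01384105]), 'grasp_force': 0.0, 'gripper_width': 85.32573644494244}
```

View pics/scene0.png

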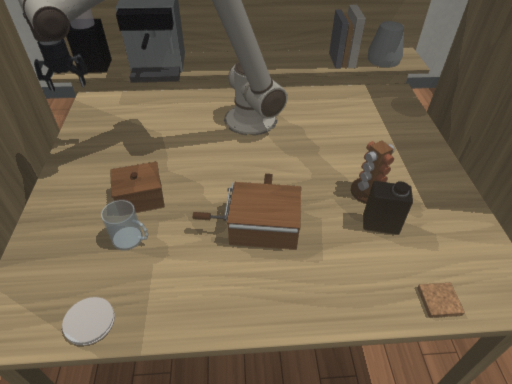

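View pics/top0.png

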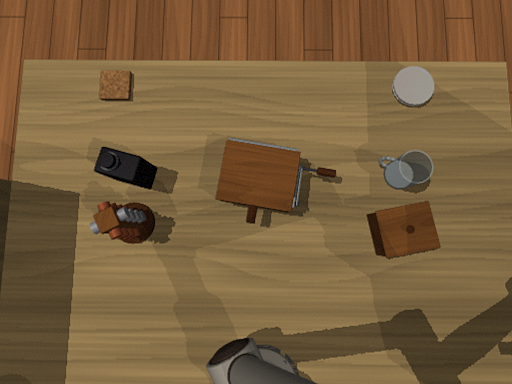

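The chest lies in the middle. In the top view its lid corners are near (229,139), (301,150), (294,212) and (216,200), the tongue is at (252,214) towards the robot, and the knob is at (327,172). The caddy (408,230) and jug (410,168) are on its -y side, the tower and descaler on its +y side.

```bash
cat > h.py <<'E'
from bench import *
import cv2, numpy as np
from scipy.spatial.transform import Rotation as R
def ray(n,u,v,z):
    c=get_calibration(n);K=np.array(c["camera_matrix"]);T=np.array(c["cam_to_world"])
    d=T[:3,:3]@np.linalg.solve(K,[u,v,1]);o=T[:3,3]
    return o+d*(z-o[2])/d[2]
def proj(n,p):
    c=get_calibration(n);K=np.array(c["camera_matrix"]);T=np.array(c["cam_to_world"])
    q=K@(T[:3,:3].T@(np.array(p)-T[:3,3]));return q[:2]/q[2]
E
python3 - <<'E'
from h import *
im=cv2.imread("pics/top0.png")
hsv=cv2.cvtColor(im,cv2.COLOR_BGR2HSV)
roi=np.zeros(im.shape[:2],np.uint8); roi[130:230,205:345]=255
b,g,r=[im[:,:,i].astype(float) for i in range(3)]
m=((r/(g+1)>1.5)&(roi>0)).astype(np.uint8)*255
o=cv2.resize(cv2.bitwise_and(im,im,mask=m)[125:235,200:350],None,fx=5,fy=5,interpolation=0)
cv2.imwrite("pics/m.png",np.vstack([o]))
n,lab,st,ce=cv2.connectedComponentsWithStats(m)
for i in range(1,n):
    if st[i,4]>20:
        print(st[i],ce[i])
        if st[i,4]>2000:
            mm=cv2.morphologyEx((lab==i).astype(np.uint8),cv2.MORPH_OPEN,np.ones((17,17)))
            rc=cv2.minAreaRect(cv2.findContours(mm,0,1)[0][0]); P=cv2.boxPoints(rc);print(P)
            for p in P: print(ray("top",*p,102))
            c=ray("top",*rc[0],102);print("c",c)
E
```

```text
[ 216  140   84   83 4723] [257.95257252 176.73216176]
[[215.70757 199.51053]
 [225.47733 139.4963 ]
 [300.55737 151.71866]
 [290.78763 211.73288]]
[501.33775091 122.10005196 102.        ]
[664.80136934  99.64647676 102.        ]
[ 632.3684499 -103.077454   102.       ]
[470.70321018 -76.34881265 102.        ]
c [566.34944108  10.37682226 102.        ]
[318 168  18   9 124] [326.30645161 171.87903226]
```

View pics/m.png

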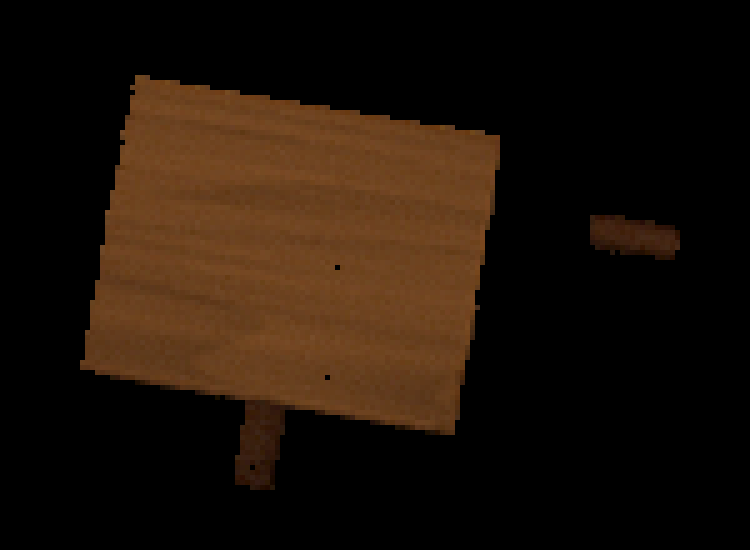

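The mask shows the lid corners at crop (136,76), (498,136), (454,433) and (82,366), the tongue end at (236..273,487), and the knob spanning (590..679, ~237).

Run:
```python
from h import *
f=lambda x,y,z:ray("top",x/5+199.5,y/5+124.5,z)
P=np.array([f(136,76,102),f(498,136,102),f(454,433,102),f(82,366,102)])
for p in P:print(p.round(1))
for i in range(4):print(np.linalg.norm(P[i]-P[i-3]).round(1))
c=P.mean(0);ex=(P[0]+P[1]-P[2]-P[3]);ey=(P[0]+P[3]-P[1]-P[2])
y1=np.arctan2(ex[1],ex[0]);y2=np.arctan2(-ey[0],ey[1]);print("yaws",y1,y2)
tm=f(255,487,99); kn=f(634,237,75); ka=f(592,232,80);kb=f(679,243,80)
print("tongue end",tm,"knob",kn, np.arctan2(-(ka-kb)[0],(ka-kb)[1]))
# lid centre at chest x = 80-82.5=-2.5 ; 
# knob (41,-182) tongue end (80-212,0)
w=np.array([[*c[:2]],tm[:2],kn[:2]]);l=np.array([[-2.5,0],[-132,0],[41,-182]])
wc,lc=w.mean(0),l.mean(0);H=(l-lc).T@(w-wc)
yaw=np.arctan2(H[0,1]-H[1,0],H[0,0]+H[1,1]);M=np.array([[np.cos(yaw),-np.sin(yaw)],[np.sin(yaw),np.cos(yaw)]])
t=wc-M@lc;print("yaw",yaw,"origin",t,"res",(l@M.T+t-w).round(1))
for n,q in dict(tongue=[-115,0,96],knob=[41,-182,75],lockknob=[-7,-182,147],c1=[-85,102,102],c2=[80,-102,102]).items():
    p=[*(M@q[:2]+t),q[2]];print(n,np.round(p,1),proj("scene",p).round(1),proj("top",p).round(1))
```

```text
[664.3  96.3 102. ]
[632.4 -99.2 102. ]
[472.4 -75.1 102. ]
[506.2 121.7 102. ]
198.1
161.8
199.7
160.1
yaws -0.15429235499401073 -0.1658685795174202
tongue end [443.21369495  29.37451478  99.        ] knob [ 582.84766198 -176.4059519    75.        ] -0.12073710234479477
yaw -0.159968565134582 origin [572.04998769   9.56660326] res [[ 0.8 -1. ]
 [-1.5  1.2]
 [ 0.7 -0.2]]
tongue [458.5  27.9  96. ] [267.1 177.3] [251.2 216.1]
knob [ 583.5 -176.6   75. ] [200.5 214.9] [326.4 171.7]
lockknob [ 536.1 -169.   147. ] [201.3 185.6] [329.  184.9]
c1 [504.4 123.8 102. ] [299.9 184.9] [215.1 198.4]
c2 [ 634.8 -103.9  102. ] [225.4 221.1] [300.8 150.8]
```

```bash
cat >> h.py <<'E'
YAW=-0.16;O=np.array([572.,9.6]);M=np.array([[np.cos(YAW),-np.sin(YAW)],[np.sin(YAW),np.cos(YAW)]])
def W(x,y,z): return np.array([*(M@[x,y]+O),z])       # chest -> world
def C(p): return np.array([*(M.T@(np.array(p[:2])-O)),p[2]])
def go(target,roll=0):                                 # shift in tool axes after roll
    s=read_state();r=R.from_quat(s["ee_rot"])*R.from_euler("z",roll)
    return (r.inv().apply(target-s["position"])/1000).round(4)
E
python3 - <<'E'
from h import *
s=read_state();r=R.from_quat(s["ee_rot"]).as_matrix();print(np.degrees(np.arctan2(r[1,1],r[0,1])))
print(go(W(-115,0,200-19),.392))
for n,u,v,z in [("caddy",410,230,113),("jug",412,167,120),("desc",111,160,172),("tower",112,217,192)]: print(n,C(ray("top",u,v,z)).round())
E
```

```text
103.33137647607289
[-0.2096  0.6773  0.0503]
caddy [ -82. -409.  113.]
jug [  81. -393.  120.]
desc [-40. 365. 172.]
tower [-178.  323.  192.]
```

Call:
arm_command(steps=[0,0,0,0.131,0,0,0,0.131,0,0,0,0.13,-0.0131,0.0423,0,0,-0.0131,0.0423,0,0,-0.0131,0.0423,0,0,-0.0131,0.0423,0,0,-0.0131,0.0423,0,0,-0.0131,0.0423,0,0,-0.0131,0.0423,0,0,-0.0131,0.0423,0,0,-0.0131,0.0423,0,0,-0.0131,0.0423,0,0,-0.0131,0.0423,0.01,0,-0.0131,0.0423,0.01,0,-0.0131,0.0423,0.01,0,-0.0131,0.0423,0.01,0,-0.0131,0.0423,0.01,0,-0.0131,0.0423,0,0], grip=0.06)

```text
clock: 2.48
position: [458.1, 28.1, 180.3]
ee_rot: [0.079, 0.997, -0.0, -0.001]
contact_force: [0.4, 0.2, 1.3]
gripper_width: 60.0
grasp_force: 0.0
```

Run:
```python
from h import *
s=read_state();r=R.from_quat(s["ee_rot"]).as_matrix();print(s["clock"],np.degrees(np.arctan2(r[1,1],r[0,1])),C(s["position"]),s["joints"],s["gripper_width"])
print(go(W(-115,0,75)))
cv2.imwrite("pics/s1.png",cv2.resize(get_image("scene")[120:280,160:340,::-1],None,fx=4,fy=3.75*1.0))
```

```text
2.475 80.8887303117133 [-1.15444269e+02  1.32207092e-01  1.80270644e+02] [ 4.16767438e-01  1.50800413e-01 -4.57562693e-01 -3.81576453e-04
 -9.64868217e-01 -2.14636890e+00] 59.97612206456879
[-0.0007 -0.      0.1053]
```

View pics/s1.png

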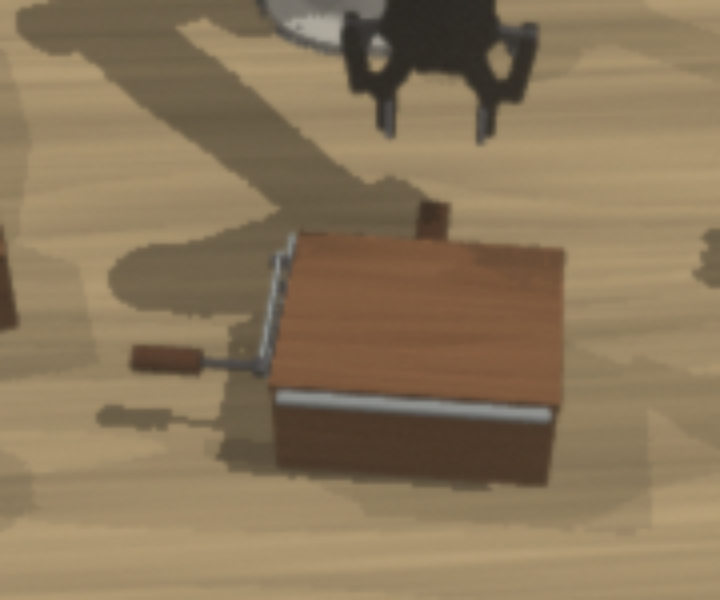

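The open fingers hang centred over the tongue (crop ~(433,215)), with the lid flat and clear. I'll descend and grip.

Call:
arm_command(steps=[0,0,0.03,0,0,0,0.03,0,0,0,0.03,0,0,0,0.015,0,0,0,0,0])

```text
clock: 3.15
position: [457.4, 26.4, 75.1]
ee_rot: [0.08, 0.997, -0.001, -0.002]
contact_force: [-0.6, 0.8, -0.1]
gripper_width: 59.9
grasp_force: 0.0
```

Call:
arm_command(steps=[0,0,0,0,0,0,0,0,0,0,0,0,0,0,0,0,0,0,0,0,0,0,0,0], grip=0.0)

```text
clock: 3.9
position: [459.5, 28.9, 77.6]
ee_rot: [0.079, 0.997, 0.002, 0.002]
contact_force: [-3.3, 9.3, 3.9]
gripper_width: 22.7
grasp_force: 59.1
```

Run:
```python
from h import *
s=read_state();print(C(s["position"]),s["contact_force"],s["gripper_width"],s["grasp_force"])
r=R.from_quat(s["ee_rot"]);ex=r.inv().apply(W(1,0,0)-W(0,0,0));print("chest x in tool",ex)
# arc of the grip point: radius, start angle (grip z = TCP+19, hinge at 80,90)
p=C(s["position"]);v=np.array([p[0]-80,p[2]+19-90]);rad=np.hypot(*v);a0=np.arctan2(v[1],-v[0]);print(rad,a0)
th=np.linspace(0,1.39,37);q=np.c_[-rad*np.cos(a0+th),rad*np.sin(a0+th)]
print(np.round(np.diff(q,axis=0),1).tolist())
```

```text
[-114.18136295    1.17310583   77.56427486] [-3.29077763  9.25642683  3.91341422] 22.699523418033003 59.05991792678833
chest x in tool [-0.99999419 -0.00151294  0.0030563 ]
194.29228348455337 0.03379199728951801
[[0.4, 7.5], [0.7, 7.5], [1.0, 7.4], [1.3, 7.4], [1.5, 7.3], [1.8, 7.3], [2.1, 7.2], [2.4, 7.1], [2.7, 7.0], [2.9, 6.9], [3.2, 6.8], [3.4, 6.7], [3.7, 6.5], [4.0, 6.4], [4.2, 6.2], [4.4, 6.1], [4.7, 5.9], [4.9, 5.7], [5.1, 5.5], [5.3, 5.3], [5.5, 5.1], [5.7, 4.9], [5.9, 4.6], [6.1, 4.4], [6.2, 4.2], [6.4, 3.9], [6.5, 3.7], [6.7, 3.4], [6.8, 3.2], [6.9, 2.9], [7.0, 2.6], [7.1, 2.4], [7.2, 2.1], [7.3, 1.8], [7.3, 1.5], [7.4, 1.2]]
```

Call:
arm_command(steps=[-0.0004,0,-0.0075,0,-0.0007,0,-0.0075,0,-0.001,0,-0.0074,0,-0.0013,0,-0.0074,0,-0.0015,0,-0.0073,0,-0.0018,0,-0.0073,0,-0.0021,0,-0.0072,0,-0.0024,0,-0.0071,0,-0.0027,0,-0.007,0,-0.0029,0,-0.0069,0,-0.0032,0,-0.0068,0,-0.0034,0,-0.0067,0])

```text
clock: 5.4
position: [482.7, 25.3, 162.5]
ee_rot: [0.08, 0.997, 0.002, 0.001]
contact_force: [4.4, 6.2, -6.2]
gripper_width: 22.7
grasp_force: 59.2
```

```bash
cat > st.py <<'E'
from h import *
s=read_state();p=C(s["position"]);v=np.array([p[0]-80,p[2]+19-90])
print(s["clock"],p.round(1),"F chest",np.r_[M.T@s["contact_force"][:2],s["contact_force"][2]].round(1),"tq",s["wrist_torque"].round(2),"w",s["gripper_width"].round(1),s["grasp_force"].round(1),"lid rad",np.hypot(*v).round(1),"ang",np.arctan2(v[1],-v[0]).round(3), "tilt",R.from_quat(s["ee_rot"]).as_matrix()[:,2].round(3))
E
python3 st.py; python3 -c "
from h import *
cv2.imwrite('pics/s2.png',cv2.resize(get_image('scene')[90:260,160:340,::-1],None,fx=3,fy=3))"
```

```text
Traceback (most recent call last):
  File "st.py", line 3, in <module>
    print(s["clock"],p.round(1),"F chest",np.r_[M.T@s["contact_force"][:2],s["contact_force"][2]].round(1),"tq",s["wrist_torque"].round(2),"w",s["gripper_width"].round(1),s["grasp_force"].round(1),"lid rad",np.hypot(*v).round(1),"ang",np.arctan2(v[1],-v[0]).round(3), "tilt",R.from_quat(s["ee_rot"]).as_matrix()[:,2].round(3))
                                                                                                                                               ^^^^^^^^^^^^^^^^^^^^^^^^
AttributeError: 'float' object has no attribute 'round'
```

View pics/s2.png

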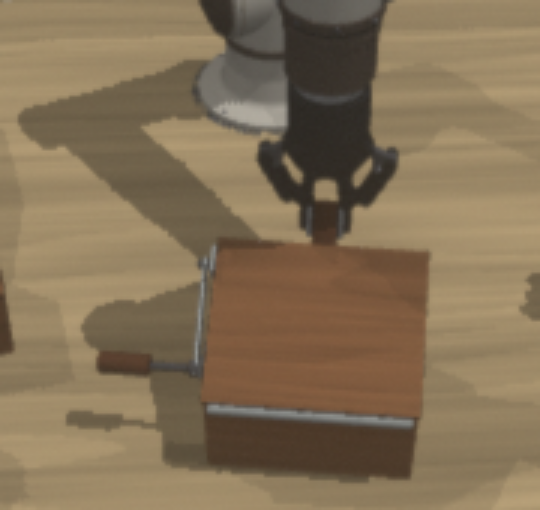

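The lid is partly raised, with the fingers holding the tongue at crop (325,220). I'll check the angle by projection.

```bash
sed -i 's/s\["grasp_force"\].round(1)/s["grasp_force"]/;s/s\["gripper_width"\].round(1)/s["gripper_width"]/' st.py; python3 st.py
python3 - <<'E'
from h import *
for a in (0,.2,.3,.4,.5):
    f=lambda r,h,y:W(80-r*np.cos(a)+h*np.sin(a)*1,y,90+r*np.sin(a)+h*np.cos(a))
    print(a,[((proj("scene",f(165,12,y))-[160,90])*3).round() for y in (102,-102)],((proj("scene",f(200,12,0))-[160,90])*3).round())
E
```

```text
5.45 [-90.2   1.2 163.3] F chest [ 1.6  7.3 -3.6] tq [ 1.92 -0.07 -0.03] w 23.15807123322304 59.40469801425934 lid rad 193.6 ang 0.497 tilt [ 0.004  0.004 -1.   ]
0 [array([420., 285.]), array([220., 271.])] [322. 254.]
0.2 [array([423., 265.]), array([218., 251.])] [323. 230.]
0.3 [array([424., 257.]), array([217., 243.])] [323. 220.]
0.4 [array([425., 250.]), array([215., 236.])] [323. 211.]
0.5 [array([427., 245.]), array([213., 231.])] [322. 203.]
```

Call:
arm_command(steps=[-0.0037,0,-0.0065,0,-0.004,0,-0.0064,0,-0.0042,0,-0.0062,0,-0.0044,0,-0.0061,0,-0.0047,0,-0.0059,0,-0.0049,0,-0.0057,0,-0.0051,0,-0.0055,0,-0.0053,0,-0.0053,0,-0.0055,0,-0.0051,0,-0.0057,0,-0.0049,0,-0.0059,0,-0.0046,0,-0.0061,0,-0.0044,0])

```text
clock: 6.95
position: [539.0, 16.2, 227.5]
ee_rot: [0.08, 0.997, 0.002, -0.002]
contact_force: [-0.4, 9.0, -5.2]
gripper_width: 22.6
grasp_force: 61.4
```

```bash
python3 st.py
```

```text
6.95 [-33.7   1.2 227.5] F chest [-1.8  8.8 -5.2] tq [ 2.26  0.5  -0.16] w 22.636652043248365 61.38169705867767 lid rad 193.4 ang 0.943 tilt [-0.003  0.005 -1.   ]
```

Call:
arm_command(steps=[-0.0062,0,-0.0042,0,-0.0064,0,-0.0039,0,-0.0065,0,-0.0037,0,-0.0067,0,-0.0034,0,-0.0068,0,-0.0032,0,-0.0069,0,-0.0029,0,-0.007,0,-0.0026,0,-0.0071,0,-0.0024,0,-0.0072,0,-0.0021,0,-0.0073,0,-0.0018,0,-0.0073,0,-0.0015,0])

```text
clock: 8.32
position: [613.0, 4.3, 259.8]
ee_rot: [0.079, 0.997, 0.002, -0.002]
contact_force: [-3.2, 6.4, -4.1]
gripper_width: 23.2
grasp_force: 65.2
```

```bash
python3 st.py
```

```text
8.325 [ 41.3   1.3 259.8] F chest [-4.1  5.8 -4.1] tq [ 1.79  1.   -0.14] w 23.155235254045937 65.23536443710327 lid rad 192.7 ang 1.369 tilt [-0.005  0.004 -1.   ]
```

Call:
arm_command(steps=[-0.004,0,-0.0005,0,-0.003,0,-0.0004,0,0,0,0,0,0,0,0,0])

```text
clock: 8.82
position: [620.6, 3.1, 261.1]
ee_rot: [0.079, 0.997, 0.002, -0.001]
contact_force: [-0.1, 6.3, -1.2]
gripper_width: 23.0
grasp_force: 66.1
```

```bash
python3 st.py; python3 -c "
from h import *
cv2.imwrite('pics/s3.png',cv2.resize(get_image('scene')[60:260,140:340,::-1],None,fx=3,fy=3))"
```

```text
8.825 [ 49.    1.3 261.1] F chest [-1.1  6.2 -1.2] tq [ 1.81  0.81 -0.21] w 23.0244264232393 66.0716450214386 lid rad 192.6 ang 1.409 tilt [-0.002  0.004 -1.   ]
```

View pics/s3.png

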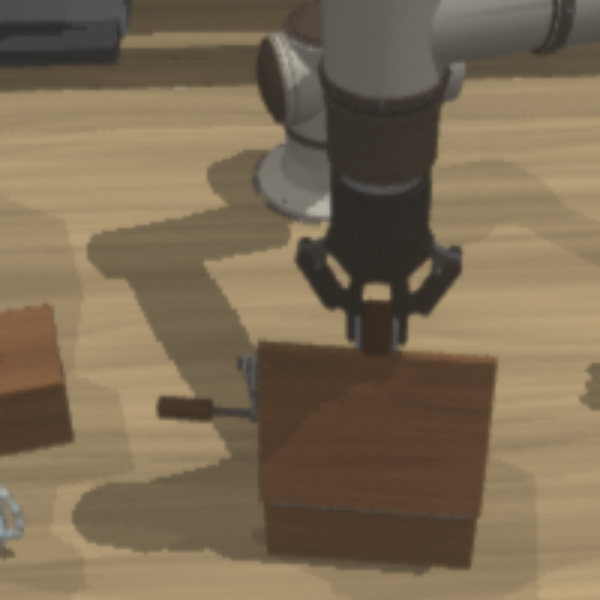

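The lid is nearly upright, but the knob sits at scene row ~196 where locked would be ~186, so the stay is not quite straight. I'll push a little further.

Call:
arm_command(steps=[-0.003,0,-0.0005,0,-0.002,0,0,0,0,0,0,0,0,0,0,0])

```text
clock: 9.38
position: [625.5, 2.3, 261.8]
ee_rot: [0.079, 0.997, 0.002, -0.001]
contact_force: [-1.5, 6.5, -0.2]
gripper_width: 22.8
grasp_force: 66.1
```

```bash
cat >> h.py <<'E'
def knob():
    im=get_image("scene").astype(float);r,g,b=im[...,0],im[...,1],im[...,2]
    m=((r/(g+1)>1.5)).astype(np.uint8);m[:,:185]=0;m[:,216:]=0;m[:165]=0;m[235:]=0
    n,l,st,ce=cv2.connectedComponentsWithStats(m);i=1+np.argmax(st[1:,4])
    th=np.arange(0,75,.5);P=np.array([proj("scene",W(-60+102*np.cos(np.radians(t)),-182,60+102*np.sin(np.radians(t)))) for t in th])
    return ce[i].round(1),st[i],"knob deg(8.5 shut,58.7 lock)",th[np.argmin(abs(P[:,1]-ce[i][1]))]
E
python3 st.py; python3 -c "
from h import *
print(knob())"
```

```text
9.375 [ 54.    1.3 261.8] F chest [-2.6  6.2 -0.2] tq [1.67 0.57 0.04] w 22.829388713737444 66.1293089389801 lid rad 192.5 ang 1.435 tilt [-0.002  0.004 -1.   ]Traceback (most recent call last):
  File "<string>", line 3, in <module>
    print(knob())
          ~~~~^^
  File "h.py", line 20, in knob
    n,l,st,ce=cv2.connectedComponentsWithStats(m);i=1+np.argmax(st[1:,4])
                                                      ~~~~~~~~~^^^^^^^^^^
    return _wrapfunc(a, 'argmax', axis=axis, out=out, **kwds)
    return bound(*args, **kwds)
ValueError: attempt to get argmax of an empty sequence
```

```bash
sed -i 's/m=((r\/(g+1)>1.5))/m=((r\/(g+1)>1.3)\&(r<120)\&(r-b>15))/' h.py; python3 -c "
from h import *
im=get_image('scene');print(im[175:205:3,200].tolist());print(knob())"
```

```text
[[107, 94, 73], [106, 93, 71], [110, 97, 74], [118, 103, 78], [165, 143, 109], [139, 119, 90], [71, 54, 41], [65, 52, 39], [167, 146, 110], [165, 144, 108]]
(array([203.5, 193.7]), array([202, 193,   4,   3,   6], dtype=int32), 'knob deg(8.5 shut,58.7 lock)', np.float64(45.5))
```

Call:
arm_command(steps=[-0.002,0,0,0,-0.002,0,0,0,0,0,0,0,0,0,0,0])

```text
clock: 10.02
position: [629.5, 1.6, 262.3]
ee_rot: [0.079, 0.997, 0.002, -0.001]
contact_force: [-0.9, 6.5, 0.6]
gripper_width: 23.1
grasp_force: 66.7
```

```bash
sed -i 's/m=.*astype(np.uint8);m\[:,:185/m=((r\/(g+1)>1.2)\&(r<100)).astype(np.uint8);m[:,:185/' h.py; python3 st.py; python3 -c "
from h import *
print(knob())"
```

```text
10.025 [ 58.1   1.3 262.3] F chest [-1.9  6.3  0.6] tq [1.99 1.02 0.02] w 23.107603376109868 66.683589220047 lid rad 192.6 ang 1.457 tilt [-0.002  0.003 -1.   ]
(array([201.7, 191.7]), array([193, 189,  18,   7, 105], dtype=int32), 'knob deg(8.5 shut,58.7 lock)', np.float64(49.0))
```

Call:
arm_command(steps=[-0.002,0,0,0,-0.002,0,0,0,0,0,0,0,0,0,0,0])

```text
clock: 10.58
position: [632.5, 1.1, 262.5]
ee_rot: [0.079, 0.997, 0.002, -0.002]
contact_force: [-6.8, 8.5, 1.3]
gripper_width: 22.5
grasp_force: 66.4
```

```bash
python3 st.py; python3 -c "
from h import *
print(knob())"
```

```text
10.575 [ 61.1   1.3 262.5] F chest [-8.   7.3  1.3] tq [ 2.1   1.62 -0.05] w 22.490703762901475 66.35704636573792 lid rad 192.4 ang 1.472 tilt [-0.003  0.004 -1.   ]
(array([202.4, 186.5]), array([194, 183,  17,   8, 102], dtype=int32), 'knob deg(8.5 shut,58.7 lock)', np.float64(57.0))
```

Call:
arm_command(steps=[0,0,0,0,0,0,0,0,0,0,0,0,0,0,0,0,0,0,-0.02,0,0,0,-0.03,0,0,0,-0.03,0,0,0,0,0,0,0,0,0,0,0,0,0,0,0,0,0], grip=0.06)

```text
clock: 12.0
position: [634.3, -1.4, 341.1]
ee_rot: [0.08, 0.997, -0.0, -0.001]
contact_force: [-0.9, -0.9, 0.4]
gripper_width: 59.8
grasp_force: 0.0
```

```bash
python3 st.py; python3 -c "
from h import *
print(knob())
cv2.imwrite('pics/s4.png',cv2.resize(get_image('scene')[60:260,140:340,::-1],None,fx=3,fy=3))"
```

```text
12.0 [ 63.2  -0.9 341.1] F chest [-0.7 -1.   0.4] tq [ 0.04 -0.   -0.02] w 59.82160294972969 0.0 lid rad 270.6 ang 1.509 tilt [-0.002 -0.    -1.   ]
(array([202.1, 185.7]), array([194, 182,  17,   8, 110], dtype=int32), 'knob deg(8.5 shut,58.7 lock)', np.float64(58.5))
```

View pics/s4.png

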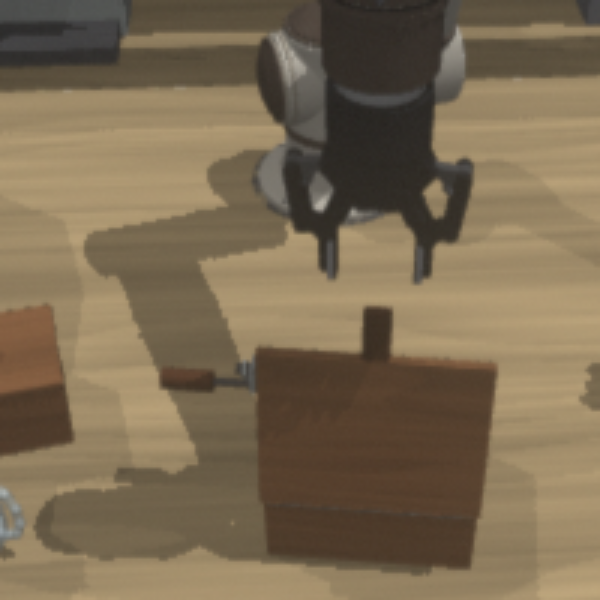

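The lid stands alone with the tongue at crop (377,330) and the gripper clear above it. The knob at (187,378) matches the locked position (58.5°). Next, the knob.

Call:
arm_command(steps=[0,0,0,-0.1745,0,0,0,-0.1745,0,0,0,-0.1745,0,0,0,-0.1745,0,0,0,-0.1745,0,0,0,-0.1745,0,0,0,-0.1745,0,0,0,-0.1745,0,0,0,-0.1745,0.03,0.012,0,0,0.03,0.012,0,0,0.03,0.012,0,0,0.03,0.012,0,0,0.03,0.012,0,0,0.03,0.01,0,0,0,0,0,0])

```text
clock: 14.1
position: [535.9, -169.4, 342.4]
ee_rot: [-0.648, 0.762, -0.0, 0.0]
contact_force: [0.1, 0.5, 0.1]
gripper_width: 59.9
grasp_force: 0.0
```

```bash
python3 st.py; python3 -c "
from h import *
print(knob())
print(go(W(-7,-182,128)),read_state()['joints'])
r=R.from_quat(read_state()['ee_rot']);print(r.inv().apply(W(1,0,0)-W(0,0,0)))
im=get_image('top')
b=im.astype(float);m=((b[...,0]/(b[...,1]+1)>1.45)).astype(np.uint8);n,l,st,ce=cv2.connectedComponentsWithStats(m[150:220,300:360])
print([(s.tolist(),(c+[300,150]).round(1)) for s,c in zip(st[1:],ce[1:]) if s[4]>15],proj('top',W(-7,-182,147)))
"
```

```text
14.1 [  -7.1 -182.4  342.4] F chest [0.  0.5 0.1] tq [0.06 0.02 0.  ] w 59.93946456680084 0.0 lid rad 285.1 ang 1.26 tilt [ 0. -0. -1.]
(array([201.9, 185.9]), array([194, 183,  17,   7,  98], dtype=int32), 'knob deg(8.5 shut,58.7 lock)', np.float64(58.0))
[0.0005 0.0004 0.2143] [-1.62730188e-02  2.20274156e-01  4.90301654e-02 -1.11322885e-04
 -1.39913339e+00 -1.44764775e-01]
[-1.05675367e-03 -9.99999362e-01  3.98916013e-04]
[([19, 31, 20, 10, 145], array([328.8, 185.2]))] [329.01851053 184.90966723]
```

Call:
arm_command(steps=[0,0,0.035,0,0,0,0.035,0,0,0,0.035,0,0,0,0.035,0,0,0,0.03,0,0,0,0.025,0,0,0,0.02,0,0,0,0,0])

```text
clock: 15.2
position: [536.2, -167.0, 125.3]
ee_rot: [-0.649, 0.761, 0.001, -0.001]
contact_force: [0.2, -0.2, -0.1]
gripper_width: 60.5
grasp_force: 0.0
```

Call:
arm_command(steps=[0,0,0,0,0,0,0,0,0,0,0,0,0,0,0,0,0,0,0,0,0,0,0,0], grip=0.0)

```text
clock: 15.95
position: [537.7, -167.9, 128.0]
ee_rot: [-0.649, 0.761, -0.001, 0.001]
contact_force: [0.5, 2.4, 6.0]
gripper_width: 20.1
grasp_force: 59.0
```

```bash
python3 st.py
python3 - <<'E'
from h import *
p=C(read_state()["position"]);a0=np.arctan2(p[2]+19-60,p[0]+60);rr=np.hypot(p[2]+19-60,p[0]+60);print(rr,np.degrees(a0))
th=np.radians(np.linspace(58.7,8.5,33));q=102*np.c_[np.cos(th),np.sin(th)];print(np.round(np.diff(q,axis=0),1).tolist())
E
```

```text
15.95 [  -5.6 -180.7  128. ] F chest [0.1 2.4 6. ] tq [ 0.79 -0.06 -0.02] w 20.109482595661667 59.01054382324219 lid rad 102.8 ang 0.587 tilt [ 0.002 -0.    -1.   ]
102.6074149817182 57.96749625411388
[[2.4, -1.5], [2.3, -1.5], [2.3, -1.6], [2.2, -1.7], [2.2, -1.7], [2.1, -1.8], [2.1, -1.9], [2.0, -1.9], [2.0, -2.0], [1.9, -2.0], [1.9, -2.1], [1.8, -2.1], [1.8, -2.2], [1.7, -2.2], [1.6, -2.3], [1.6, -2.3], [1.5, -2.3], [1.4, -2.4], [1.4, -2.4], [1.3, -2.5], [1.2, -2.5], [1.2, -2.5], [1.1, -2.6], [1.0, -2.6], [1.0, -2.6], [0.9, -2.6], [0.8, -2.7], [0.7, -2.7], [0.7, -2.7], [0.6, -2.7], [0.5, -2.7], [0.5, -2.8]]
```

Call:
arm_command(steps=[0,-0.0024,0.0015,0,0,-0.0023,0.0015,0,0,-0.0023,0.0016,0,0,-0.0022,0.0017,0,0,-0.0022,0.0017,0,0,-0.0021,0.0018,0,0,-0.0021,0.0019,0,0,-0.002,0.0019,0])

```text
clock: 16.95
position: [552.9, -170.5, 114.3]
ee_rot: [-0.649, 0.761, 0.001, -0.001]
contact_force: [-2.9, 4.2, 12.8]
gripper_width: 20.6
grasp_force: 62.2
```

```bash
cat >> st.py <<'E'
w=np.array([p[0]+60,p[2]+19-60]);print("knob arc r",np.hypot(*w).round(1),np.degrees(np.arctan2(w[1],w[0])).round(1))
E
python3 st.py
```

```text
16.95 [   9.9 -180.8  114.3] F chest [-3.5  3.7 12.8] tq [1.59 1.87 0.06] w 20.638978665611262 62.239893078804016 lid rad 82.4 ang 0.553 tilt [-0.004  0.    -1.   ]
knob arc r 101.3 46.4
```

Forces are mild, so I'll continue along the arc.

Call:
arm_command(steps=[0,-0.002,0.002,0,0,-0.0019,0.002,0,0,-0.0019,0.0021,0,0,-0.0018,0.0021,0,0,-0.0018,0.0022,0,0,-0.0017,0.0022,0,0,-0.0016,0.0023,0,0,-0.0016,0.0023,0])

```text
clock: 17.95
position: [566.4, -172.6, 96.3]
ee_rot: [-0.649, 0.761, 0.002, -0.001]
contact_force: [-3.5, 4.0, 7.9]
gripper_width: 20.2
grasp_force: 65.6
```

```bash
python3 st.py; python3 -c "
from h import *
cv2.imwrite('pics/s5.png',cv2.resize(get_image('scene')[60:260,140:340,::-1],None,fx=3,fy=3))"
```

```text
17.95 [  23.5 -180.7   96.3] F chest [-4.1  3.3  7.9] tq [1.32 1.47 0.07] w 20.239773724756645 65.606929063797 lid rad 61.9 ang 0.422 tilt [-0.004  0.001 -1.   ]
knob arc r 100.2 33.5
```

View pics/s5.png

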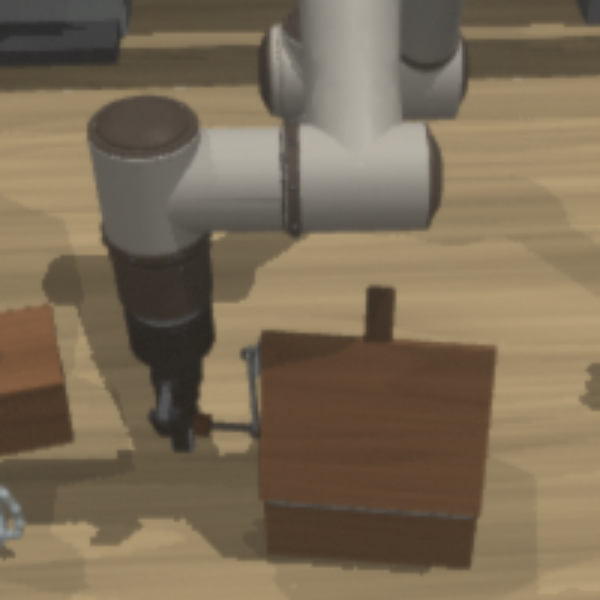

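The stay is folding: the knee is well bent at crop (250,430), and the lid is tilting slightly forward. I'll continue more slowly.

Call:
arm_command(steps=[0,-0.0008,0.0012,0,0,-0.0007,0.0012,0,0,-0.0007,0.0012,0,0,-0.0007,0.0012,0,0,-0.0007,0.0012,0,0,-0.0007,0.0012,0,0,-0.0006,0.0012,0,0,-0.0006,0.0012,0,0,-0.0006,0.0013,0,0,-0.0006,0.0013,0,0,-0.0006,0.0013,0,0,-0.0005,0.0013,0])

```text
clock: 19.5
position: [573.8, -173.8, 82.5]
ee_rot: [-0.649, 0.761, 0.002, -0.002]
contact_force: [-4.8, 6.5, 13.2]
gripper_width: 20.2
grasp_force: 68.2
```

```bash
python3 st.py; python3 -c "
from h import *
cv2.imwrite('pics/s6.png',cv2.resize(get_image('scene')[60:260,140:340,::-1],None,fx=3,fy=3))"
```

```text
19.5 [  31.  -180.8   82.5] F chest [-5.8  5.6 13.2] tq [1.69 2.24 0.06] w 20.17368203908239 68.18003296852112 lid rad 50.3 ang 0.23 tilt [-0.006  0.    -1.   ]
knob arc r 100.0 24.5
```

View pics/s6.png

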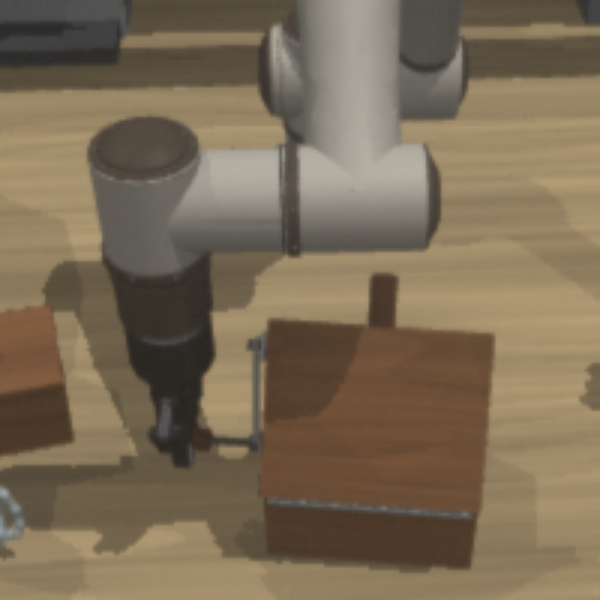

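The lid is down to roughly 1.1 rad. I'll check the wrist link's height against the tongue before going on.

Run:
```python
from h import *
s=read_state();p=s["position"]
for z in (250,300,350,400,450,500): print(z,((proj("scene",[p[0],p[1],z])-[140,60])*3).round())
for a in (.8,.9,1.,1.1,1.2):
    f=lambda r,h,y:W(80-r*np.cos(a)+h*np.sin(a),y,90+r*np.sin(a)+h*np.cos(a))
    print(a,((proj("scene",f(212,6,0))-[140,60])*3).round(),((proj("scene",f(165,12,102))-[140,60])*3).round())
```

```text
250 [166. 322.]
300 [160. 277.]
350 [153. 229.]
400 [146. 177.]
450 [138. 121.]
500 [129.  60.]
0.8 [382. 270.] [490. 329.]
0.9 [381. 270.] [491. 330.]
1.0 [380. 272.] [492. 334.]
1.1 [379. 277.] [492. 339.]
1.2 [377. 284.] [493. 346.]
```

Call:
arm_command(steps=[0,-0.0005,0.0013,0,0,-0.0005,0.0013,0,0,-0.0005,0.0013,0,0,-0.0005,0.0013,0,0,-0.0004,0.0013,0,0,-0.0004,0.0013,0,0,-0.0004,0.0013,0,0,-0.0004,0.0013,0])

```text
clock: 20.55
position: [578.1, -174.5, 71.6]
ee_rot: [-0.649, 0.761, 0.001, -0.001]
contact_force: [-2.9, 5.4, 8.7]
gripper_width: 20.6
grasp_force: 70.0
```

```bash
python3 st.py; python3 -c "
from h import *
cv2.imwrite('pics/s7.png',cv2.resize(get_image('scene')[60:260,140:340,::-1],None,fx=3,fy=3))"
```

```text
20.55 [  35.4 -180.7   71.6] F chest [-3.7  4.9  8.7] tq [1.22 1.27 0.07] w 20.62761223637753 69.95987892150879 lid rad 44.6 ang 0.012 tilt [-0.003  0.    -1.   ]
knob arc r 100.2 17.8
```

View pics/s7.png

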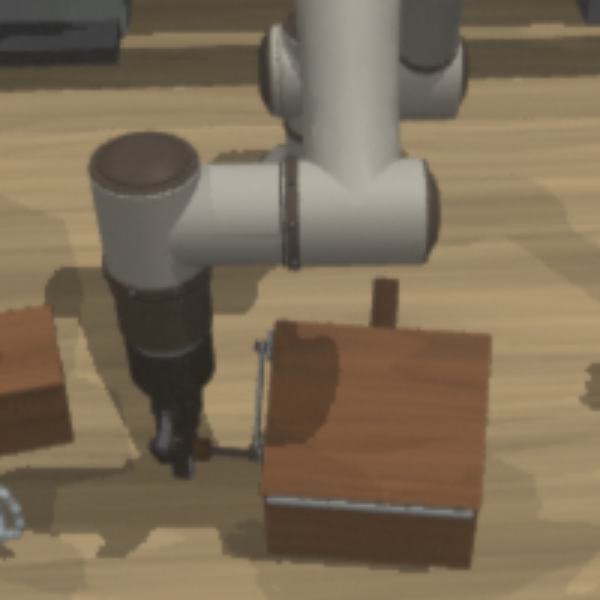

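The lid is lower and more of its top shows (front-right corner at crop (490,335), tongue end at (385,279)), so it is at about 0.7 rad. From here I'll check by numbers only.

Call:
arm_command(steps=[0,-0.0003,0.001,0,0,-0.0003,0.001,0,0,-0.0003,0.001,0,0,-0.0003,0.001,0,0,-0.0002,0.001,0,0,-0.0002,0.001,0,0,-0.0002,0.001,0,0,-0.0002,0.001,0])

```text
clock: 21.6
position: [580.5, -174.9, 63.8]
ee_rot: [-0.649, 0.761, 0.001, -0.001]
contact_force: [-1.5, 3.6, 10.0]
gripper_width: 20.6
grasp_force: 71.2
```

```bash
cat > lid.py <<'E'
from h import *
im=get_image("scene").astype(float);r,g,b=[im[...,i] for i in range(3)]
m=((r/(g+1)>1.3)).astype(np.uint8);m[:,:220]=0;m[:,312:]=0;m[:140]=0;m[245:]=0
ys,xs=np.nonzero(m)
for c in (267,268,290,298): print(c,"first brown row",ys[xs==c].min() if (xs==c).any() else None,end="; ")
print()
for a in (0,.05,.1,.2,.3,.4,.6,.8,1.):
    f=lambda r,h,y:W(80-r*np.cos(a)+h*np.sin(a),y,90+r*np.sin(a)+h*np.cos(a))
    print(a,"tongue end",proj("scene",f(212,6,0)).round(1),"edge y55",proj("scene",f(165,12,70)).round(1),"y80",proj("scene",f(165,12,88)).round(1))
E
python3 st.py; python3 lid.py
```

```text
21.6 [  37.8 -180.7   63.8] F chest [-2.   3.3 10. ] tq [1.25 1.22 0.09] w 20.638045301469404 71.15772843360901 lid rad 42.8 ang -0.169 tilt [-0.003  0.    -1.   ]
knob arc r 100.4 13.1
267 first brown row 161; 268 first brown row 160; 290 first brown row 175; 298 first brown row 175; 
0 tongue end [267.5 173.6] edge y55 [289.4 184.1] y80 [295.3 184.6]
0.05 tongue end [267.6 171.2] edge y55 [289.6 182.4] y80 [295.5 182.8]
0.1 tongue end [267.7 169. ] edge y55 [289.8 180.7] y80 [295.7 181.1]
0.2 tongue end [267.8 164.7] edge y55 [290.1 177.6] y80 [296.2 178. ]
0.3 tongue end [267.8 160.8] edge y55 [290.4 174.9] y80 [296.5 175.3]
0.4 tongue end [267.8 157.5] edge y55 [290.7 172.7] y80 [296.9 173.1]
0.6 tongue end [267.7 152.5] edge y55 [291.2 169.6] y80 [297.6 170.1]
0.8 tongue end [267.3 150.1] edge y55 [291.6 168.8] y80 [298.2 169.2]
1.0 tongue end [266.6 150.7] edge y55 [291.8 170.4] y80 [298.6 170.9]
```

Call:
arm_command(steps=[0,-0.0001,0.0007,0,0,-0.0001,0.0007,0,0,-0.0001,0.0007,0,0,-0.0001,0.0007,0,0,-0.0001,0.0007,0,0,-0.0001,0.0007,0,0,-0.0001,0.0007,0,0,-0.0001,0.0007,0,0,-0.0001,0.0007,0,0,0,0,0])

```text
clock: 22.9
position: [582.2, -175.1, 57.0]
ee_rot: [-0.649, 0.761, 0.0, -0.0]
contact_force: [-0.1, 3.5, 6.7]
gripper_width: 20.1
grasp_force: 72.0
```

```bash
python3 st.py; python3 lid.py|head -1
```

```text
22.9 [  39.5 -180.8   57. ] F chest [-0.6  3.4  6.7] tq [1.11 0.72 0.03] w 20.12408070880268 72.04969525337219 lid rad 42.8 ang -0.332 tilt [-0.001 -0.    -1.   ]
knob arc r 100.8 9.2
267 first brown row 167; 268 first brown row 167; 290 first brown row 180; 298 first brown row 180;
```

Call:
arm_command(steps=[0,0,0.0005,0,0,0,0.0005,0,0,0,0.0005,0,0,0,0.0005,0,0,0,0.0005,0,0,0,0.0005,0,0,0,0.0005,0,0,0,0.0005,0,0,0,0,0])

```text
clock: 24.08
position: [583.1, -175.3, 52.7]
ee_rot: [-0.649, 0.761, -0.001, 0.001]
contact_force: [2.0, 2.7, 1.5]
gripper_width: 20.3
grasp_force: 72.8
```

```bash
python3 st.py; python3 lid.py|head -1
```

```text
24.075 [  40.4 -180.7   52.7] F chest [1.5 3.  1.5] tq [ 0.65 -0.49  0.06] w 20.336271379750006 72.75057435035706 lid rad 43.6 ang -0.432 tilt [ 0.002 -0.    -1.   ]
knob arc r 101.1 6.7
267 first brown row 171; 268 first brown row 171; 290 first brown row 183; 298 first brown row 183;
```

Call:
arm_command(steps=[0,0,0.0005,0,0,0,0.0005,0,0,0,0.0005,0,0,0,0.0005,0,0,0,0.0005,0,0,0,0,0])

```text
clock: 24.88
position: [583.3, -175.3, 50.9]
ee_rot: [-0.649, 0.761, -0.001, 0.001]
contact_force: [3.0, 2.6, 5.7]
gripper_width: 20.0
grasp_force: 73.1
```

```bash
python3 st.py; python3 lid.py|head -1; sed 's/im=get_image("scene")/im=cv2.imread("pics\/scene0.png")[:,:,::-1]/' lid.py > l0.py; python3 l0.py|head -1
```

```text
24.875 [  40.7 -180.8   50.9] F chest [2.5 3.1 5.7] tq [ 0.89 -0.74  0.04] w 20.02293567171418 73.11379909515381 lid rad 44.2 ang -0.472 tilt [ 0.002 -0.    -1.   ]
knob arc r 101.1 5.6
267 first brown row 172; 268 first brown row 172; 290 first brown row 184; 298 first brown row 185; 
267 first brown row 177; 268 first brown row 176; 290 first brown row 186; 298 first brown row 187;
```

Call:
arm_command(steps=[0,0,0.0005,0,0,0,0.0005,0,0,0,0.0005,0,0,0,0.0005,0,0,0,0.0005,0,0,0,0.0005,0,0,0,0,0])

```text
clock: 25.8
position: [583.6, -175.4, 48.9]
ee_rot: [-0.649, 0.761, -0.001, 0.001]
contact_force: [4.4, 3.8, 8.5]
gripper_width: 20.3
grasp_force: 73.5
```

```bash
python3 st.py; python3 lid.py|head -1
```

```text
25.8 [  41.  -180.8   48.9] F chest [3.8 4.5 8.5] tq [ 1.14 -0.25  0.09] w 20.305152451282037 73.52091908454895 lid rad 44.9 ang -0.515 tilt [ 0.002 -0.001 -1.   ]
knob arc r 101.3 4.5
267 first brown row 176; 268 first brown row 174; 290 first brown row 185; 298 first brown row 186;
```

Call:
arm_command(steps=[0,0,0,0,0,0,0,0,0,0,0,0,0,0,0,0,0,0,-0.02,0,0,0,-0.03,0,0,0,-0.04,0,0,0,-0.04,0,0,0,0,0], grip=0.06)

```text
clock: 26.98
position: [584.4, -175.7, 181.4]
ee_rot: [-0.649, 0.761, -0.003, 0.003]
contact_force: [0.2, -0.0, 0.2]
gripper_width: 59.9
grasp_force: 0.0
```

```bash
python3 st.py; python3 lid.py|head -1; python3 -c "
from h import *
print(knob(),go(W(-65,0,150)))"
```

```text
26.975 [  41.8 -180.9  181.4] F chest [ 0.2 -0.   0.2] tq [ 0.    0.03 -0.  ] w 59.89498078623418 0.0 lid rad 116.8 ang 1.237 tilt [ 0.008 -0.001 -1.   ]
knob arc r 173.4 54.1
267 first brown row 174; 268 first brown row 174; 290 first brown row 185; 298 first brown row 186; 
(array([200.9, 215.1]), array([193, 212,  17,   7, 107], dtype=int32), 'knob deg(8.5 shut,58.7 lock)', np.float64(8.0)) [-0.1808  0.1043  0.0274]
```

Call:
arm_command(steps=[-0.03,0.0175,0,0,-0.03,0.0175,0,0,-0.03,0.0175,0,0,-0.03,0.0175,0,0,-0.03,0.0175,0,0,-0.03,0.0165,0,0,0,0,0.03,0,0,0,0.02,0,0,0,0.01,0,0,0,0.005,0,0,0,0,0], grip=0.0)

```text
clock: 28.45
position: [508.4, 18.8, 112.2]
ee_rot: [-0.648, 0.761, 0.0, -0.0]
contact_force: [-0.2, -0.9, -0.0]
gripper_width: -0.3
grasp_force: 0.0
```

Call:
arm_command(steps=[0,0,0.002,0,0,0,0.002,0,0,0,0.002,0,0,0,0.002,0,0,0,0.001,0,0,0,0,0])

```text
clock: 29.2
position: [508.3, 18.9, 103.2]
ee_rot: [-0.649, 0.761, 0.0, -0.0]
contact_force: [0.5, -1.2, 0.4]
gripper_width: 0.1
grasp_force: 0.0
```

```bash
python3 st.py
```

```text
29.2 [-64.4  -0.9 103.2] F chest [ 0.7 -1.1  0.4] tq [ 0.01  0.01 -0.07] w 0.13305520164623919 0.0 lid rad 148.0 ang 0.219 tilt [-0. -0. -1.]
knob arc r 62.4 94.1
```

Call:
arm_command(steps=[0,0,0.001,0,0,0,0.001,0,0,0,0.001,0,0,0,0,0])

```text
clock: 29.7
position: [508.5, 18.9, 102.0]
ee_rot: [-0.649, 0.761, -0.0, 0.0]
contact_force: [-3.8, 0.6, 10.8]
gripper_width: 0.2
grasp_force: 5.4
```

Contact comes at z = 102.0 with 11 N, so the lid is fully shut. I'll lift clear and hand in.

Call:
arm_command(steps=[0,0,-0.01,0,0,0,-0.03,0,0,0,-0.04,0,0,0,-0.04,0,0,0,0,0,0,0,0,0,0,0,0,0])

```text
clock: 30.58
position: [507.6, 18.7, 219.0]
ee_rot: [-0.648, 0.761, 0.001, -0.001]
contact_force: [0.1, -0.4, -0.3]
gripper_width: -0.0
grasp_force: 0.0
```

```bash
python3 st.py; python3 -c "
from h import *
a=cv2.imread('pics/top0.png')[:,:,::-1].astype(int);d=abs(get_image('top').astype(int)-a).sum(2)
for n,(x,y) in dict(caddy=(408,230),jug=(408,168),desc=(125,168),tower=(122,220)).items(): print(n,(d[y-20:y+20,x-25:x+25]>60).mean())
print(knob())
print(job_done())"
```

```text
30.575 [-65.1  -1.3 219. ] F chest [ 0.2 -0.4 -0.3] tq [ 0.   -0.   -0.05] w -0.016939306124338957 0.0 lid rad 207.2 ang 0.795 tilt [-0.003 -0.001 -1.   ]
knob arc r 178.0 91.6
caddy 0.0
jug 0.0
desc 0.165
tower 0.923
(array([201.1, 215.1]), array([193, 212,  18,   8, 114], dtype=int32), 'knob deg(8.5 shut,58.7 lock)', np.float64(8.0))
the job is handed in; nothing more can be done
None
```

I raised the lid until the stay locked and it stood open by itself, then broke the stay with the knob, lowered the lid slowly until shut (contact at 102 mm) and handed the job in at about 31 s, with no verdict returned. The caddy and jug look unmoved. The top view around the tower and part of the descaler had changed, which I put down to the arm's shadow but did not check, though the arm never went near them.

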